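Run the bench mill: clear its mouth, seat the grinding cup and hold it against the spring

ROBOT

A 7-joint arm with a two-finger parallel gripper is mounted at the origin on a cart in front of the work surface, level with it; the furniture and walls round the work are solid. World frame = base frame: x ahead of the robot, y to its left, z up, the work surface at z = 0. Lengths are in m, angles in degrees, forces in N, time in s.
With the tool pointing down it reaches from about 0.425 to 0.875 m from the base axis. Payload 4.7 kg.
Tool frame: the origin (TCP) lies between the finger pads; the fingertips stand 19 mm ahead of it and the grasp point (between the pads) is the TCP; x points along the fingers, z is the direction in which the jaws open and shut, and the axes are right-handed (so a half turn about x gives the same grasp; the last joint's range is limited). The gripper opens to 87 mm and grips with 3 to 60 N. Pads are 19 mm wide; open, the fingers measure 117 mm over their backs; the gripper's body (75 mm by 190 mm) begins 51 mm behind the grasp point.
Start: joints at [74.949, 18.392, -4.016, 83.108, 1.295, 78.541, -3.26], TCP at [0.178, -0.625, 0.242] pointing down, gripper open.
Joint ranges: [-163.93, 163.93], [-17.29, 119.83], [-79.2, 71.16], [3.27, 140.29], [-89.18, 269.18], [5.43, 117.66], [-154.24, 154.24]. Speed limits (degrees/s): [147.25, 147.25, 180, 180, 180, 180, 180].

INTERFACE

Orientations are given as [roll, pitch, yaw] about the fixed x, y, z axes, in that order (R = Rz(yaw) Ry(pitch) Rx(roll)).
In Python, from cell import monitor, read_camera, camera_model, env, regions_of gives the robot as it stands. The module is installed in compiled form; this text tells all that it offers.
- The arm moves only by the tool step_arm, never from a script. Its argument "deltas" is a list of rows, each a list of 5 numbers: the gripper's target within -1 to 1 (fully open at 1, half-way at 0, shut at -1), then the shift along the tool's x, y, z in m, then the turn about the tool's x in degrees. A call has 1 to 12 rows; each row is the pose to reach, as a shift and turn from the pose commanded when the call began, along the tool's axes at that moment; what a row does not reach only later rows make up. A row lasts 1/8 s, in which the tool goes at most 62.5 mm and 10.7 degrees, less where a joint would pass 70% of its speed; a pose out of reach is approached as far as the arm can. A call with a gripper value outside its range is refused whole. The fingers move at their own pace and stop on an object; "newtons" is the grip in N (left out, the last holds). Time passes only in rows, so rows that repeat a pose let the fingers close. It gives the time, the measured TCP pose, the force and the opening at its end, in the units of the state.
- monitor.get_obs(): the state, without advancing time (a new reading comes with each control period).
- read_camera(name): name is "side" or "top" or "wrist"; returns (picture, depth): 384x512x3 uint8, red, green, blue; 384x512 float32, m along the optical axis (not along the pixel's ray), 0 where there is no reading.
- camera_model(name): a dict with "fx", "fy", "cx", "cy" (pixels), "k1" (the pictures are not rectified: a ray, as slopes to the right and down, at radius r is drawn at 1 + k1 r^2 times it, then the intrinsics apply), "xyz" and "attitude" of the camera in the world. Camera axes: x right, y down, z forward; pixel columns grow to the right and rows downward; lengths in m; the calibration is good to about 2 mm. A picture is of the moment at which its call begins: read the wrist's pose just before it. camera_model takes no time and is no camera call; for the wrist camera it gives the pose at the moment of the call.
- env.sign_off(): hands the job in, once; it reports no verdict.
Trained networks look in the newest picture that a camera, given by its name, has taken for a name from the list of things; names that differ only in an ending like _2 or _b are one class to them, and where a whole thing is asked for, a point or a joint stands for the part that bears it (a point fixed in the world has none). Each returns a list of dicts, best first, with "p" (0 to 1); they miss things now and then, are a little off and sometimes report something else, mostly with a low value. They report only what shows in the picture. A call takes as long as a camera call. They do not tell look-alikes from the thing itself.
- regions_of(camera, thing): "pixels" (384x512 bool, what is visible of it) and "pixel" ([column, row] in pixels, amid what is visible of it).
The state is a dict: "time_s": time; "qpos": joint angles; "joint_velocities": joint speeds; "effort": joint torques, N m; "tool_pos": TCP position; "tool_rot": TCP orientation; "force": force on the tool from outside, world axes, zero at the start; "wrist_torque": the same for the moment, N m; "grip_width": finger opening in m.
Only numpy, scipy, OpenCV 4.12 (cv2) and the standard library are available. Lean on these libraries where they do the work, as an engineer would, in place of code of your own. Each camera call takes 0.05 s, during which the arm holds its last target. There are 200 camera calls.

TASK

Somebody has parked a sample pot in the mouth of the bench mill: lift it out and stand it upright on the bare bench, clear of the mill. Then set the steel grinding cup into the mouth with its lugs in the two slots, push it down against the spring, turn it clockwise (from above) about a quarter turn against the return spring to the stop, and finish while still gripping and holding it there, pressed in and fully turned, as the mill runs only while it is held. Leave the scoop, weighing boat, tape roll and other pot where they are.

Things in the scene. Friction and masses are not known exactly. Their poses are not given: they have to be found in the camera images.
- mill: Bench mill, fixed: round white housing 122 mm across, a small console with rocker and knob on its -x side (78 mm from the axis), on top a steel bayonet collar 91 mm across, its top 112 mm above the bench. Origin: centre of its underside; z up. The mouth is a 56 mm hole with two slots, 14 mm wide and reaching 34 mm from the axis, towards the mill's +y and -y; between them are lips 6 mm thick.
- mouth (a point): Centre of the mill's mouth, on its axis, level with the collar's top (112 mm above the bench); axes as the mill's. The cup goes in when its y axis lies along the mill's y axis, either way round. A dark pip on the collar's top lies behind each slot.
- spring_plate (a joint): Travel in m of the mouth's sprung floor, a disc 54 mm across: 0 = up, 8 mm below the collar's top; grows as it is pressed down; stop at 0.0095. It pushes up with 5.4 N at 0 and 9.7 N at the stop. From 0.007 the cup's lugs are below the lips and it can be turned; once turned, the lips keep it at 0.007 or more.
- run_ring (a joint): Turn in rad of the sprung ring under the lips, with two dogs just clockwise of the slots; grows clockwise seen from above; stop at 1.40. The cup's lugs meet the dogs after 0.13 rad of turn from the slots and push them on, so at the stop the cup has turned 1.53 rad. The return spring takes 0.08 N m at 0 and 0.36 N m at the stop and turns the cup back if it is let go.
- cup: Closed grinding cup, 80 mm high, 0.18 to 0.29 kg, standing as it goes into the mill. Origin: centre of its underside; z up. Grey plastic skirt 52 mm across (0 to 22 mm), flange 63 mm (22 to 28), round steel part 55 mm to grip (28 to 78). Two lugs on the skirt at its +y and -y, 62 mm over both, 8 mm wide, 3 to 9 mm up; small bars on the flange and on the cup's top lie in line with them.
- cup_grip (a point): Point on the cup's axis 55 mm above its underside, the height to grip; axes as the cup's. With the cup resting on the sprung floor it is 47 mm above the collar's top; pressed home and turned, 37.5 to 40 mm above.
- pot: Sample pot with screw cap, 61 mm high, body 40 mm and cap (top 18 mm) 48 mm across, 50 g, at first upright in the mill's mouth on the sprung floor, its underside 8 mm below the collar's top. Origin: centre of its underside; z up.
- scoop: Steel scoop lying on the bench, 42 x 175 x 42 mm. Origin: centre of its underside. To be left alone.
- weigh_boat: Empty white weighing boat, 68 x 68 x 16 mm. Origin: centre of its underside. To be left alone.
- tape_roll: Roll of masking tape lying flat, 96 mm across, 25 mm high. Origin: centre of its underside. To be left alone.
- other_pot: Another sample pot of the same kind, standing on the bench, 48 mm across, 61 mm high. Origin: centre of its underside. To be left alone.
Not all that is in view belongs to the job. What is meant by the cup is not black, and is the smaller of those in its own colour.

How it is judged:
By the outcome, as a careful person would: the job done as asked, in the order asked, and still so for the second after the job is handed in, while the arm keeps its last pose, push and grip.
It also fails if it takes over 58 s, if anything falls off the work surface, if the arm or the gripper's body presses on something with over 40 N, if the wrist force passes 120 N, or if a joint passes its speed limit or range.

## Working session

There is one attempt and no reset: what is moved stays moved. The work goes in short steps, Python scripts to look and compute and a tool call to move; the robot and the scene stay as the last step left them, time stands still between calls to the robot, and variables do not carry over. Pictures are saved under pics/ and viewed, about 8 in all and at most 12, crops included, and the job is handed in when it is done.

Besides the shell and the picture viewer there is one more tool, called after "Emit:" by a JSON object that holds its "method" and its "body". step_arm: Moves the arm, as the interface text tells. Its arguments: {"type":"object","properties":{"deltas":{"type":"array"},"newtons":{"type":"number"}},"required":["deltas"]}

```bash
mkdir -p pics; cat > h.py <<'E'
import numpy as np, cv2
from scipy.spatial.transform import Rotation as R
from cell import monitor, read_camera, camera_model, env, regions_of
def cloud(name):
    m=camera_model(name); img,d=read_camera(name)
    K=np.array([[m['fx'],0,m['cx']],[0,m['fy'],m['cy']],[0,0,1.]])
    v,u=np.mgrid[0:384,0:512]
    p=cv2.undistortPoints(np.stack([u,v],-1).reshape(-1,1,2).astype(np.float32),K,np.array([m['k1'],0,0,0.]))
    p=p.reshape(384,512,2)
    c=np.dstack([p*d[...,None],d])
    Rm=R.from_euler('xyz',m['attitude'],degrees=True).as_matrix()
    w=c@Rm.T+np.array(m['xyz']); w[d==0]=np.nan
    return img,w
def save(img,f): cv2.imwrite('pics/'+f,img[...,::-1])
E
python3 - <<'E'
from h import *
print(monitor.get_obs())
a=[]
for n in ['top','side']:
    print(n,camera_model(n))
    img,w=cloud(n); a.append(img)
    for t in ['mill','cup','pot','scoop','weigh_boat','tape_roll']:
        for r in regions_of(n,t)[:4]:
            q=w[r['pixels']]; q=q[~np.isnan(q[:,0])]
            print(t,round(r['p'],2),np.round(r['pixel']),r['pixels'].sum(),np.round(np.median(q,0),3),np.round(np.percentile(q,[3,97],axis=0),3).tolist())
save(cv2.resize(a[0],(800,600),interpolation=cv2.INTER_CUBIC),'top.png');save(a[1],'side.png')
E
```

```text
{'time_s': 0.0, 'qpos': array([74.94780702, 18.43975459, -4.0174253 , 83.17620067,  1.29572289,
       78.53971149, -3.2591673 ]), 'joint_velocities': array([-0.02683984,  0.00593055, -0.02065064,  0.04678237, -0.02220588,
        0.03325744,  0.10207822]), 'effort': array([ 4.71169369e-04, -4.91298938e+01, -4.03821375e-01, -3.12528920e+01,
       -6.40775403e-02,  4.35592909e-02,  1.48785712e-04]), 'tool_pos': array([ 0.17746322, -0.62476239,  0.24044248]), 'tool_rot': array([-176.95740756,   89.88947011,  108.90733802]), 'force': array([-0.16901737,  0.53114261,  0.42571698]), 'wrist_torque': array([-0.05661039, -0.03349934,  0.00525393]), 'grip_width': 0.08706494292407162}
top {'fx': 475.5167892614277, 'fy': 475.5167892614277, 'cx': 251.6162342506151, 'cy': 194.97092784771405, 'k1': -0.10071019452763894, 'xyz': array([ 0.30903181, -0.09636773,  1.27211334]), 'attitude': array([-168.05072123,   -0.32220392,  -86.00778106])}
mill 0.95 [196. 210.] 1574 [0.509 0.051 0.087] [[0.463, 0.008, 0.028], [0.576, 0.111, 0.115]]
cup 0.92 [262. 197.] 874 [ 0.553 -0.106  0.106] [[0.526, -0.141, 0
[... 944 characters left out ...]
6991023, -167.41569954])}
mill 0.84 [242. 233.] 2052 [0.515 0.11  0.068] [[0.465, 0.051, 0.008], [0.575, 0.128, 0.113]]
cup 0.81 [249. 189.] 267 [ 0.539 -0.095  0.105] [[0.525, -0.252, 0.001], [0.585, -0.074, 0.109]]
cup 0.79 [271. 187.] 435 [ 0.504 -0.225  0.048] [[0.482, -0.267, 0.001], [0.533, -0.215, 0.081]]
pot 0.73 [238. 199.] 406 [0.528 0.078 0.152] [[0.51, 0.049, 0.11], [0.552, 0.091, 0.166]]
pot 0.18 [272. 186.] 387 [ 0.505 -0.224  0.05 ] [[0.483, -0.252, 0.006], [0.533, -0.215, 0.081]]
scoop 0.59 [213. 195.] 94 [ 0.685 -0.177  0.025] [[0.673, -0.228, 0.003], [0.703, -0.107, 0.035]]
weigh_boat 0.72 [298. 224.] 314 [ 0.388 -0.049  0.007] [[0.357, -0.071, -0.0], [0.42, -0.003, 0.016]]
```

View pics/top.png

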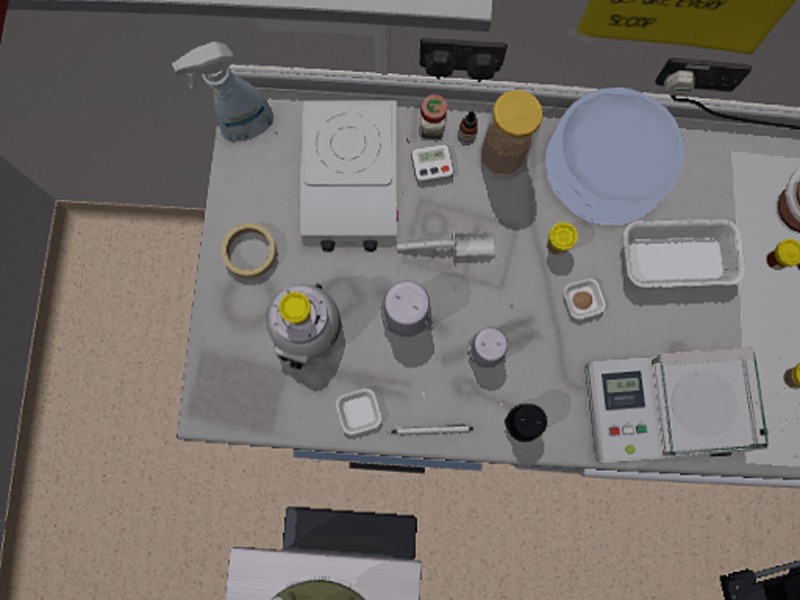

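View pics/side.png

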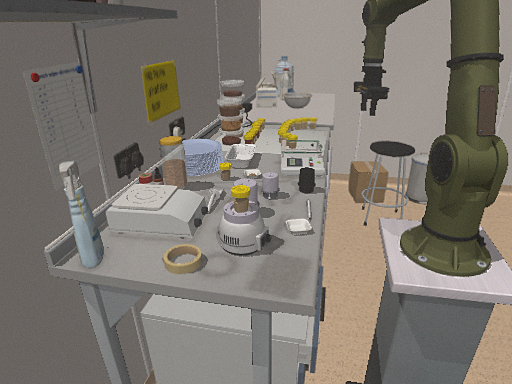

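Top view (800×600): pot with yellow cap in the mill at (295,307). The three cups are a large grey one (407,307), a smaller grey one (490,347), which is the target, and a black decoy (526,422). The boat is at (359,411), the tape at (249,250), the scoop at (450,247) and the other pot at (563,237). The side view agrees with this.

```bash
cat >> h.py <<'E'
def delta(xyz,ang=None,ref=None):
    """tool-frame shift & turn about tool x to reach world xyz with jaw axis heading ang (deg, mod 180)"""
    o=monitor.get_obs(); Rt=R.from_euler('xyz',o['tool_rot'],degrees=True).as_matrix()
    d=Rt.T@(np.array(xyz)-o['tool_pos']); z=Rt[:,2]; h=np.degrees(np.arctan2(z[1],z[0]))
    t=None if ang is None else -(((ang-h+90)%180)-90)
    print('tcp',np.round(o['tool_pos'],4),'jaw heading',round(h,1),'delta',np.round(d,4),'turn',t,'q7',o['qpos'][6],'F',np.round(o['force'],1),'w',o['grip_width'],'t',o['time_s'])
    return d,t
E
python3 - <<'E'
from h import *
o=monitor.get_obs(); Rt=R.from_euler('xyz',o['tool_rot'],degrees=True).as_matrix()
print(np.round(Rt,3)); m=camera_model('wrist'); print(m)
Rc=R.from_euler('xyz',m['attitude'],degrees=True).as_matrix()
print('cam in tool',Rt.T@(m['xyz']-o['tool_pos']),'fwd',Rt.T@Rc[:,2])
delta([.46,-.25,.25],114)
E
```

```text
[[-0.     0.962  0.273]
 [-0.     0.273 -0.962]
 [-1.    -0.     0.   ]]
{'fx': 267.2952029065205, 'fy': 267.2952029065205, 'cx': 254.60120957410638, 'cy': 189.38884675518887, 'k1': -0.023304871173912556, 'xyz': array([ 0.25657508, -0.60190663,  0.3852291 ]), 'attitude': array([ 1.62711103e+02, -3.48203646e-02, -7.41857730e+01])}
cam in tool [-0.14361082  0.08235301 -0.00091318] fwd [ 9.54831275e-01 -2.97148445e-01  1.96607266e-04]
tcp [ 0.1776 -0.6253  0.2416] jaw heading -74.1 delta [-0.0084  0.3742 -0.2838] turn -8.13966522514795 q7 -3.2590618628773353 F [ 0.3 -0.1  0.8] w 0.08694312391639462 t 0.7
```

Emit:
{"method": "step_arm", "body": {"deltas": [[1,-0.008,0.05,-0.03,0],[1,-0.008,0.1,-0.065,-2],[1,-0.008,0.15,-0.1,-4],[1,-0.008,0.2,-0.13,-6],[1,-0.008,0.25,-0.165,-8],[1,-0.008,0.3,-0.2,-8],[1,-0.008,0.35,-0.23,-8],[1,-0.008,0.39,-0.257,-8],[1,-0.008,0.419,-0.276,-8],[1,-0.008,0.419,-0.276,-8],[1,-0.008,0.419,-0.276,-8]]}}

```text
time_s: 2.08
tool_pos: [0.5047, -0.2462, 0.2495]
tool_rot: [-58.3, 89.9, -124.5]
force: [-0.1, -0.5, -0.1]
grip_width: 0.0872
```

```bash
python3 - <<'E'
from h import *
delta([.529,.063,.25],114)
img,w=cloud('wrist')
for r in regions_of('wrist','cup')[:3]:
    q=w[r['pixels']]; q=q[~np.isnan(q[:,0])]
    top=q[q[:,2]>np.percentile(q[:,2],99)-.004]
    print(round(r['p'],2),r['pixel'],len(q),'ztop',np.percentile(q[:,2],[50,99]),'med',np.median(q,0),'mid',(top.min(0)+top.max(0))/2,np.ptp(top,axis=0))
np.savez('cupview.npz',img=img,w=w)
save(cv2.resize(img,(800,600),interpolation=cv2.INTER_CUBIC),'w1.png')
E
```

```text
tcp [ 0.5047 -0.2462  0.2495] jaw heading -66.2 delta [-0.0007  0.1471 -0.273 ] turn -0.18790092162856808 q7 -45.91924582370461 F [-0.1 -0.5 -0.1] w 0.08716810696376723 t 2.075
0.89 [256.2, 164.6] 1882 ztop [0.07992073 0.08202618] med [ 0.51488181 -0.24286637  0.07992073] mid [ 0.50973485 -0.24488289  0.08042922] [0.05290316 0.05277726 0.00479901]
0.85 [264.9, 246.0] 1035 ztop [0.04877069 0.082154  ] med [ 0.41102725 -0.30488237  0.04877069] mid [ 0.44826669 -0.28825692  0.1984753 ] [0.16823124 0.09996006 0.24033937]
0.57 [157.9, 80.4] 5554 ztop [0.10692867 0.10925513] med [ 0.5653534  -0.11300529  0.10692867] mid [ 0.56360645 -0.1050384   0.10784014] [0.07011872 0.06958395 0.00516403]
```

View pics/w1.png

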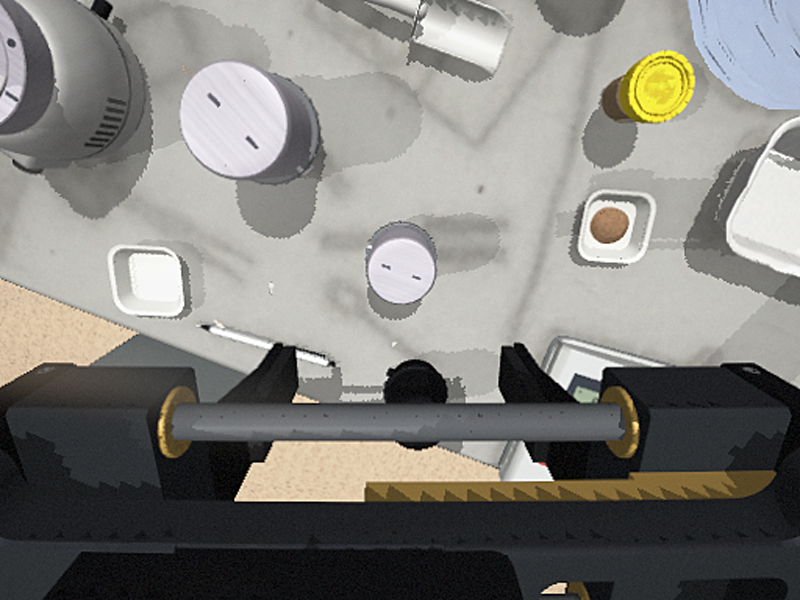

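The smaller grey cup is at 800-pixel position (401,270) with its two bars at (385,266) and (416,277). The large grey cup is at (235,120), and the black one is hidden behind the fingers.

Emit:
{"method": "step_arm", "body": {"deltas": [[1,-0.01,0.03,-0.05,0],[1,-0.02,0.06,-0.1,0],[1,-0.02,0.09,-0.15,0],[1,-0.02,0.115,-0.2,0],[1,-0.02,0.14,-0.25,0],[1,-0.02,0.147,-0.273,0],[1,-0.02,0.147,-0.273,0],[1,-0.02,0.147,-0.273,0]]}}

```text
time_s: 3.18
tool_pos: [0.5295, 0.0611, 0.2694]
tool_rot: [-25.3, 89.9, -91.7]
force: [-0.6, -0.3, 0.8]
grip_width: 0.0871
```

```bash
python3 - <<'E'
from h import *
# cup bars
D=np.load('cupview.npz'); img,w=D['img'],D['w']; g=img.mean(2)
m=(np.hypot(w[...,0]-.5097,w[...,1]+.2449)<.022)&(w[...,2]>.07)
dk=m&(g<np.median(g[m])-50); P=w[dk][:,:2]; print('dark',len(P),P.mean(0))
n,l,st,ce=cv2.connectedComponentsWithStats(dk.astype(np.uint8),connectivity=8); print(st[1:,4],ce[1:])
e=np.linalg.svd(P-P.mean(0))[2][0]; print('bar heading',np.degrees(np.arctan2(e[1],e[0]))%180)
# mill
delta([.529,.063,.158],114)
img,w=cloud('wrist'); np.savez('millview.npz',img=img,w=w)
for t in ['pot','mill']:
  for r in regions_of('wrist',t)[:2]:
    q=w[r['pixels']]; q=q[~np.isnan(q[:,0])]
    zt=np.percentile(q[:,2],98) if t=='pot' else .112
    top=q[abs(q[:,2]-zt)<.004]
    c,rad=cv2.minEnclosingCircle(top[:,:2].astype(np.float32))
    print(t,round(r['p'],2),r['pixel'],len(q),'ztop',zt,'circ',c,rad,'mid',(np.percentile(top,1,axis=0)+np.percentile(top,99,axis=0))/2)
save(cv2.resize(img,(800,600),interpolation=cv2.INTER_CUBIC),'w2.png')
E
```

```text
dark 0 [nan nan]
[] []
bar heading 0.0
tcp [0.5295 0.0611 0.2694] jaw heading -66.3 delta [ 0.1114  0.0004 -0.0021] turn -0.3413384778643831 q7 -78.66085931426625 F [-0.6 -0.3  0.8] w 0.08713266236544544 t 3.175
pot 0.58 [251.5, 192.5] 1965 ztop 0.1664823935350667 circ (0.531491756439209, 0.06686118990182877) 0.024586312472820282 mid [0.53187661 0.06714777 0.16459259]
mill 0.93 [251.8, 155.1] 4524 ztop 0.112 circ (0.5317569375038147, 0.06655439734458923) 0.045664556324481964 mid [0.53417108 0.06666372 0.11211226]<stdin>:5: RuntimeWarning: Mean of empty slice.
  ret = um.true_divide(
<stdin>:7: RuntimeWarning: Mean of empty slice.
```

View pics/w2.png

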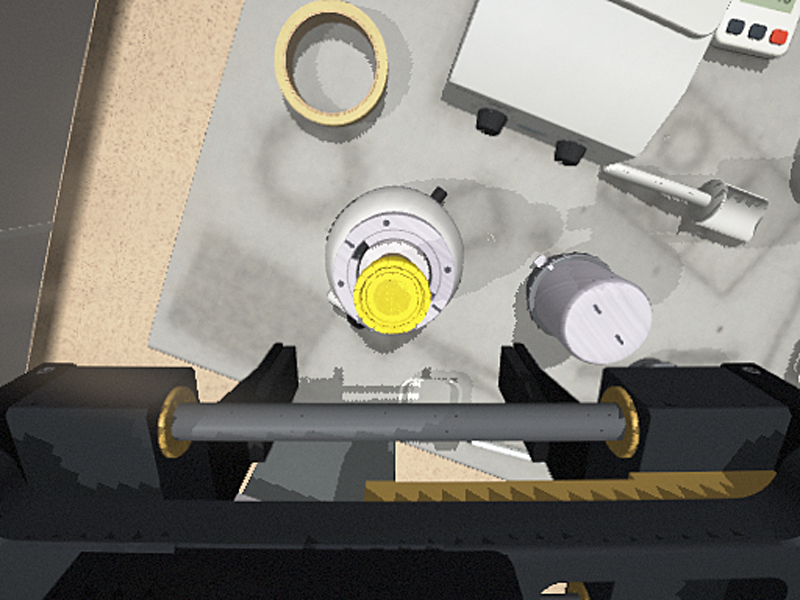

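The pot's cap is at 800-pixel position (393,293). The pot is central on the mill, within about 1 mm. Slot pips are near (349,243) and (435,307). Next I grip the cap.

Emit:
{"method": "step_arm", "body": {"deltas": [[1,0.03,0.004,-0.004,0],[1,0.07,0.004,-0.004,0],[1,0.1,0.004,-0.004,0],[1,0.11,0.004,-0.004,0],[-1,0.11,0.004,-0.004,0],[-1,0.11,0.004,-0.004,0],[-1,0.11,0.004,-0.004,0],[-1,0.11,0.004,-0.004,0],[-1,0.11,0.004,-0.004,0],[-1,0.11,0.004,-0.004,0]], "newtons": 15}}

```text
time_s: 4.58
tool_pos: [0.5315, 0.0691, 0.1599]
tool_rot: [48.0, 90.0, -18.2]
force: [-0.4, 0.1, 3.1]
grip_width: 0.0469
```

```bash
python3 - <<'E'
from h import *
delta([.455,-.15,.21],114)
D=np.load('cupview.npz'); img,w=D['img'],D['w']; g=img.mean(2)
# bars from viewed picture pixels -> world via grid crop
m=(np.hypot(w[...,0]-.5097,w[...,1]+.2449)<.021)&(w[...,2]>.07)
print(np.percentile(g[m],[0,2,5,50]))
dk=m&(g<np.median(g[m])-25)
n,l,st,ce=cv2.connectedComponentsWithStats(dk.astype(np.uint8),connectivity=8)
for i in range(1,n): print(st[i,4],ce[i],w[l==i].mean(0),g[l==i].min())
E
```

```text
tcp [0.5315 0.0691 0.1599] jaw heading -66.1 delta [-0.0501 -0.1586  0.1695] turn -0.13942519886313676 q7 -82.3238955348498 F [-0.4  0.1  3.1] w 0.046917372638983906 t 4.575
[ 0.         10.66666667 14.         95.66666667]
766 [259.42950392 334.51174935] [ 0.52788828 -0.2362859   0.33741522] 0.0
25 [286.84 317.68] [ 0.53023767 -0.24411796  0.33069279] 60.666666666666664
1 [282. 321.] [ 0.53033554 -0.24228602  0.3328192 ] 35.0
1 [292. 320.] [ 0.53025903 -0.2457387   0.33092342] 67.33333333333333
6 [243.         324.16666667] [ 0.52625387 -0.23218198  0.33429446] 27.666666666666668
1 [245. 322.] [ 0.52649259 -0.23265273  0.33354545] 32.333333333333336
1 [277. 323.] [ 0.53012603 -0.24072728  0.33399568] 30.0
1 [275. 325.] [ 0.53010796 -0.24004699  0.33496897] 34.666666666666664
2 [280.  325.5] [ 0.53020546 -0.24154447  0.33462516] 27.666666666666668
7 [246.42857143 328.42857143] [ 0.52660348 -0.23310208  0.33573054] 30.0
2 [276.  327.5] [ 0.52995532 -0.2403698   0.33556558] 30.333333333333332
2 [242.  328.5] [ 0.52611107 -0.23201275  0.3357461 ] 32.333333333333336
1 [280. 329.] [ 0.529
[... 6700 characters left out ...]
] [ 0.52633478 -0.23213494  0.35048982] 11.666666666666666
2 [243.5 380.5] [ 0.52666993 -0.2328194   0.35039881] 12.0
1 [283. 381.] [ 0.53005235 -0.24076487  0.35045153] 18.333333333333332
1 [238. 382.] [ 0.52578298 -0.23188715  0.3504152 ] 13.666666666666666
1 [249. 383.] [ 0.52747208 -0.23379843  0.35121095] 15.666666666666666
1 [253. 383.] [ 0.52765229 -0.23465921  0.35107723] 20.0
1 [260. 382.] [ 0.52848513 -0.23594395  0.35103746] 19.0
1 [274. 383.] [ 0.52961899 -0.23873771  0.35120235] 19.333333333333332
1 [278. 382.] [ 0.52985127 -0.23961091  0.35088027] 14.0
1 [281. 382.] [ 0.52995401 -0.24029648  0.35074807] 19.0
1 [286. 383.] [ 0.53011984 -0.24142442  0.3507537 ] 22.666666666666668
```

Emit:
{"method": "step_arm", "body": {"deltas": [[-1,-0.03,0,0,0],[-1,-0.06,0,0,0],[-1,-0.06,-0.03,0.035,0],[-1,-0.06,-0.07,0.075,0],[-1,-0.06,-0.11,0.115,0],[-1,-0.06,-0.14,0.15,0],[-1,-0.05,-0.158,0.17,0],[-1,0.0,-0.158,0.17,0],[-1,0.05,-0.158,0.17,0],[-1,0.08,-0.158,0.17,0],[-1,0.08,-0.158,0.17,0]]}}

```text
time_s: 5.95
tool_pos: [0.4534, -0.1494, 0.0773]
tool_rot: [-139.9, 89.7, 154.0]
force: [-0.3, 0.2, 1.0]
grip_width: 0.047
```

```bash
python3 - <<'E'
from h import *
delta([.455,-.15,.058],114)
D=np.load('cupview.npz'); img,w=D['img'],D['w']; g=img.mean(2)
m=(np.hypot(w[...,0]-.5097,w[...,1]+.2449)<.019)&(abs(w[...,2]-.08)<.01)
print(np.percentile(g[m],[0,2,5,50]))
dk=m&(g<np.median(g[m])-25)
n,l,st,ce=cv2.connectedComponentsWithStats(dk.astype(np.uint8),connectivity=8)
for i in range(1,min(n,8)): print(st[i,4],ce[i],w[l==i].mean(0),g[l==i].min())
img,w=cloud('side')
save(cv2.resize(img[130:290,180:390],(800,600),interpolation=cv2.INTER_CUBIC),'s2.png')
E
```

```text
tcp [ 0.4534 -0.1494  0.0773] jaw heading -66.1 delta [0.0193 0.0013 0.0013] turn -0.11899768385262632 q7 -54.69820081816973 F [-0.3  0.2  1. ] w 0.04697193754201621 t 5.95
[ 85.66666667 147.10666667 220.         226.33333333]
15 [246.66666667 170.33333333] [ 0.50867137 -0.23329838  0.08016517] 92.33333333333333
12 [266.         177.16666667] [ 0.51042729 -0.25796217  0.08069109] 85.66666666666667
```

View pics/s2.png

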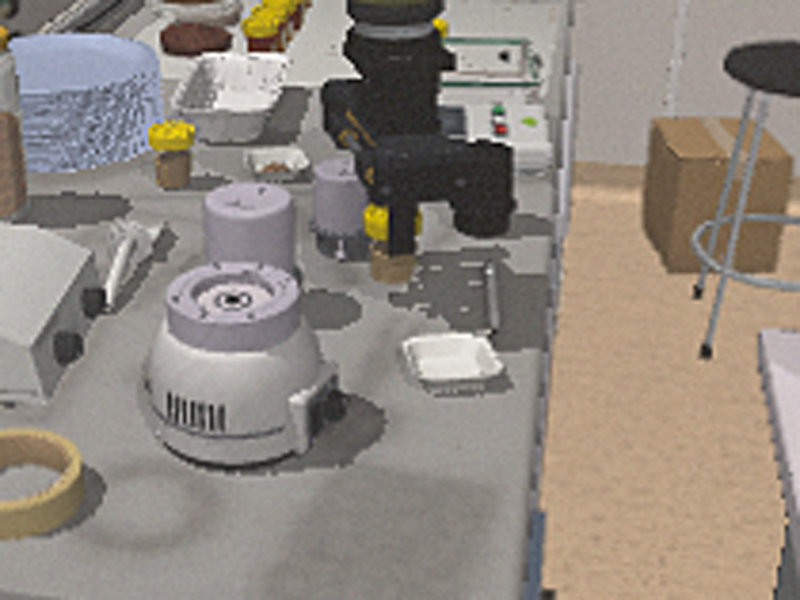

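The pot hangs upright in the fingers at crop position (393,240), with the mill mouth empty and everything else untouched. Lowering and releasing it now.

Emit:
{"method": "step_arm", "body": {"deltas": [[-1,0.01,0.001,0.001,0],[-1,0.019,0.001,0.001,0],[-1,0.022,0.001,0.001,0],[-1,0.022,0.001,0.001,0],[-0.2,0.022,0.001,0.001,0],[1,0.022,0.001,0.001,0],[1,0.022,0.001,0.001,0],[1,0.022,0.001,0.001,0],[1,-0.03,0.001,0.001,0],[1,-0.08,0.001,0.001,0],[1,-0.13,0.001,0.001,0],[1,-0.17,0.001,0.001,0]]}}

```text
time_s: 7.5
tool_pos: [0.4572, -0.1508, 0.2519]
tool_rot: [33.4, 89.9, -32.7]
force: [-0.4, -0.2, -0.1]
grip_width: 0.087
```

```bash
python3 - <<'E'
from h import *
delta([.53,.02,.25],114)
img,w=cloud('top')
for r in regions_of('top','pot')[:3]:
    q=w[r['pixels']]; q=q[~np.isnan(q[:,0])]; print(r['p'],r['pixel'],np.percentile(q,[3,50,97],axis=0).round(3).tolist())
E
```

```text
tcp [ 0.4572 -0.1508  0.2519] jaw heading -66.1 delta [ 0.0018  0.1357 -0.1267] turn -0.13585972609246255 q7 -50.10526875232808 F [-0.4 -0.2 -0.1] w 0.08696418331086914 t 7.5
0.53 [298.8, 156.1] [[0.675, -0.251, -0.002], [0.691, -0.206, 0.007], [0.713, -0.095, 0.03]]
0.39 [190.9, 203.0] [[0.466, 0.01, 0.043], [0.518, 0.06, 0.103], [0.57, 0.109, 0.115]]
```

Emit:
{"method": "step_arm", "body": {"deltas": [[1,0.0,0.04,-0.04,0],[1,0,0.08,-0.08,0],[1,0,0.12,-0.125,0],[1,0,0.15,-0.16,0],[1,0,0.157,-0.169,0],[1,0,0.157,-0.169,0],[1,0,0.157,-0.169,0]]}}

```text
time_s: 8.48
tool_pos: [0.5319, 0.0651, 0.2491]
tool_rot: [-60.6, 89.9, -126.9]
force: [-0.6, -0.8, -0.1]
grip_width: 0.0874
```

```bash
python3 - <<'E'
from h import *
img,w=cloud('wrist'); np.savez('mouth.npz',img=img,w=w)
delta([.53,.07,.25],114)
for r in regions_of('wrist','mill')[:1]:
    q=w[r['pixels']]; q=q[abs(q[:,2]-.112)<.003]
    c,rad=cv2.minEnclosingCircle(q[:,:2].astype(np.float32)); print(r['p'],r['pixel'],c,rad)
# top-down rectified map of colour at collar level
S=.00025; cx,cy=.532,.067
m=camera_model('wrist'); Rc=R.from_euler('xyz',m['attitude'],degrees=True).as_matrix()
n=400; jj,ii=np.meshgrid(np.arange(n),np.arange(n))
P=np.stack([cx+(200-ii)*S,cy+(200-jj)*S,np.full(ii.shape,.112)],-1).reshape(-1,3)  # up=+x, left=+y
c=(P-m['xyz'])@Rc; xy=c[:,:2]/c[:,2:]; r2=(xy**2).sum(1,keepdims=True); xy=xy*(1+m['k1']*r2)
u=(m['fx']*xy[:,0]+m['cx']).reshape(n,n).astype(np.float32); v=(m['fy']*xy[:,1]+m['cy']).reshape(n,n).astype(np.float32)
rec=cv2.remap(img,u,v,cv2.INTER_CUBIC); np.save('rec.npy',rec)
im,wt=cloud('top'); out=np.hstack([rec,cv2.resize(im[150:300,150:380],(400,400))]); save(out,'m3.png')
E
```

```text
tcp [0.532  0.0651 0.2492] jaw heading -66.3 delta [-0.0008  0.0002 -0.0053] turn -0.32111241113932465 q7 -79.85887034777706 F [-0.1  0.1 -0.2] w 0.08674779376718264 t 8.525
0.57 [252.4, 172.8] (0.5317460894584656, 0.06666147708892822) 0.04565759748220444
```

View pics/m3.png

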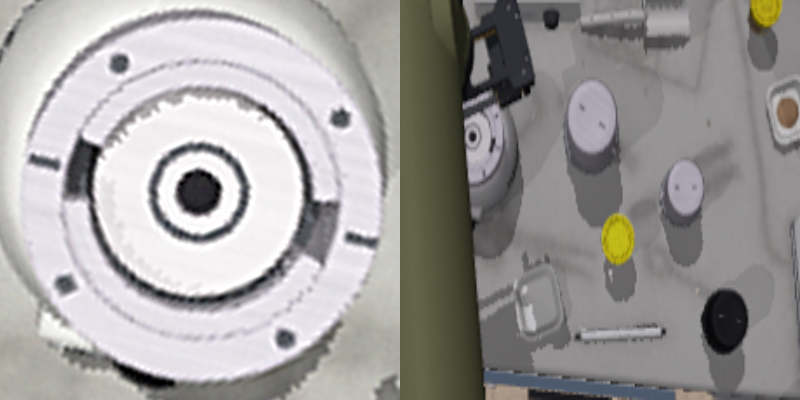

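Rectified mouth view (1 px = 0.25 mm, up = +x, left = +y): pips at (44,162) and (362,239) and slots at (82,172) and (320,230). That puts the mouth at (0.532, 0.0665) with the slot line heading 76.4°. The pot stands upright on the bare bench, at (618,240) in the top crop. The cup's lugs head 94°, so I grip with the jaws at about 0° and turn 17.7° clockwise before inserting.

Emit:
{"method": "step_arm", "body": {"deltas": [[1,0.0,-0.025,0.045,-10],[1,0.0,-0.05,0.09,-20],[1,0,-0.075,0.135,-30],[1,0,-0.1,0.18,-40],[1,0.02,-0.125,0.23,-50],[1,0.05,-0.145,0.275,-60],[1,0.05,-0.145,0.275,-66],[1,0.05,-0.145,0.275,-66],[1,0.05,-0.145,0.275,-66]]}}

```text
time_s: 9.75
tool_pos: [0.511, -0.2425, 0.2002]
tool_rot: [-32.7, 89.9, -32.9]
force: [0.6, -0.2, 1.4]
grip_width: 0.0868
```

```bash
python3 - <<'E'
from h import *
delta([.5095,-.2455,.055],0)
E
```

```text
tcp [ 0.511  -0.2425  0.2002] jaw heading -0.2 delta [ 0.1452 -0.0029 -0.0017] turn -0.19904829123093748 q7 17.51661946078932 F [ 0.6 -0.2  1.4] w 0.08684003558940319 t 9.75
```

Emit:
{"method": "step_arm", "body": {"deltas": [[1,0.02,-0.003,-0.002,0],[1,0.06,-0.003,-0.002,0],[1,0.1,-0.003,-0.002,0],[1,0.13,-0.003,-0.002,0],[1,0.145,-0.003,-0.002,0],[1,0.145,-0.003,-0.002,0],[-1,0.145,-0.003,-0.002,0],[-1,0.145,-0.003,-0.002,0],[-1,0.145,-0.003,-0.002,0],[-1,0.145,-0.003,-0.002,0],[-1,0.145,-0.003,-0.002,0]], "newtons": 50}}

```text
time_s: 11.12
tool_pos: [0.509, -0.246, 0.0549]
tool_rot: [-34.8, 90.0, -34.9]
force: [0.8, 0.2, 1.1]
grip_width: 0.054
```

```bash
python3 - <<'E'
from h import *
delta([.532,.0665,.22],-17.7)
E
```

```text
tcp [ 0.509  -0.246   0.0549] jaw heading -0.1 delta [-0.1652  0.3125  0.0223] turn 17.555069109759245 q7 13.810081738428533 F [0.8 0.2 1.1] w 0.05403375977647095 t 11.125
```

Emit:
{"method": "step_arm", "body": {"deltas": [[-1,-0.05,0,0,0],[-1,-0.11,0,0,0],[-1,-0.16,0.03,0,2],[-1,-0.165,0.08,0.005,6],[-1,-0.165,0.13,0.01,10],[-1,-0.165,0.18,0.015,14],[-1,-0.165,0.23,0.02,17.7],[-1,-0.165,0.28,0.022,17.7],[-1,-0.165,0.3125,0.022,17.7],[-1,-0.165,0.3125,0.022,17.7],[-1,-0.165,0.3125,0.022,17.7]]}}

```text
time_s: 12.5
tool_pos: [0.5312, 0.0655, 0.219]
tool_rot: [-114.3, 89.9, -132.2]
force: [1.4, -0.5, -2.1]
grip_width: 0.0542
```

```bash
python3 - <<'E'
from h import *
delta([.532,.0665,.17],-17.7)
img,w=cloud('wrist'); np.savez('held.npz',img=img,w=w)
m=(np.hypot(w[...,0]-.532,w[...,1]-.0665)<.035)&(abs(w[...,2]-.245)<.01)
q=w[m]; print(len(q),np.percentile(q,[1,50,99],axis=0),cv2.minEnclosingCircle(q[:,:2].astype(np.float32)))
save(cv2.resize(img[100:300,150:370],(800,600),interpolation=cv2.INTER_CUBIC),'h4.png')
E
```

```text
tcp [0.5312 0.0655 0.219 ] jaw heading -17.9 delta [0.049  0.0013 0.0004] turn -0.17932183747039687 q7 -32.53225838025766 F [ 1.4 -0.5 -2.1] w 0.05423583188904488 t 12.5
5703 [[0.49951198 0.04425866 0.23583998]
 [0.53344236 0.07439119 0.24424513]
 [0.56472148 0.09309794 0.25280946]] ((0.5319877862930298, 0.06635061651468277), 0.03507744148373604)
```

View pics/h4.png

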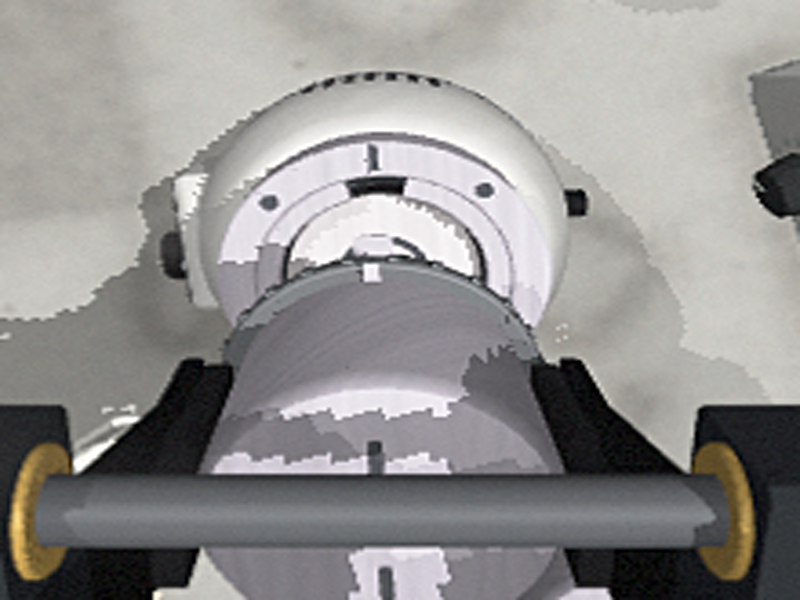

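Lugs line up with the slot: pip at (373,157), slot (376,186), flange bar (372,272) and top bars (375,455)/(385,580). Lowering now.

Emit:
{"method": "step_arm", "body": {"deltas": [[-1,0.02,0.001,0,0],[-1,0.04,0.001,0,0],[-1,0.049,0.001,0,0],[-1,0.052,0.001,0,0],[-1,0.056,0.001,0,0],[-1,0.06,0.001,0,0],[-1,0.062,0.001,0,0],[-1,0.062,0.001,0,0]]}}

```text
time_s: 13.55
tool_pos: [0.5321, 0.0676, 0.1582]
tool_rot: [-6.9, 90.0, -24.8]
force: [-1.1, -0.2, 3.8]
grip_width: 0.0542
```

```bash
python3 - <<'E'
from h import *
delta([.532,.0665,.152],-17.7)
E
```

```text
tcp [0.5321 0.0676 0.1582] jaw heading -17.8 delta [ 0.0062 -0.0011  0.0002] turn -0.13590148236676214 q7 -34.81852360031284 F [-1.1 -0.2  3.8] w 0.05419805044331837 t 13.55
```

Emit:
{"method": "step_arm", "body": {"deltas": [[-1,0.003,-0.0005,0,0],[-1,0.006,-0.001,0,0],[-1,0.008,-0.001,0,0],[-1,0.009,-0.001,0,0],[-1,0.009,-0.001,0,0],[-1,0.009,-0.001,0,0]]}}

```text
time_s: 14.3
tool_pos: [0.5322, 0.0675, 0.1495]
tool_rot: [41.3, 89.9, 23.5]
force: [-0.2, 1.7, 7.5]
grip_width: 0.0542
```

```bash
python3 - <<'E'
from h import *
delta([.532,.0665,.150],-17.7-88); print(monitor.get_obs()['wrist_torque'])
E
```

```text
tcp [0.5322 0.0675 0.1495] jaw heading -17.8 delta [-0.0005 -0.0011  0.0001] turn 87.88865627875376 q7 -35.05871478949147 F [-0.2  1.7  7.5] w 0.05417664050751547 t 14.3
[0.27371098 0.29574531 0.01769874]
```

Emit:
{"method": "step_arm", "body": {"deltas": [[-1,0,0,0,6],[-1,0,0,0,12],[-1,0,0,0,18],[-1,0,0,0,24],[-1,0,0,0,30],[-1,0,0,0,36],[-1,0,0,0,42],[-1,0,0,0,48],[-1,0,0,0,54],[-1,0,0,0,60],[-1,0,0,0,60]], "newtons": 60}}

```text
time_s: 15.68
tool_pos: [0.5332, 0.0661, 0.1497]
tool_rot: [63.8, 89.8, -14.0]
force: [0.2, -0.8, 6.8]
grip_width: 0.054
```

```bash
python3 - <<'E'
from h import *
delta([.532,.0665,.150],-17.7-88); print(monitor.get_obs()['wrist_torque'])
E
```

```text
tcp [0.5332 0.0661 0.1497] jaw heading -77.9 delta [-0.0003 -0.0011 -0.0006] turn 27.835541278372077 q7 -93.54552881816939 F [ 0.2 -0.8  6.8] w 0.05395425936838636 t 15.675
[-0.30320668 -0.18191896  0.2874829 ]
```

Emit:
{"method": "step_arm", "body": {"deltas": [[-1,0,0,0,6],[-1,0,0,0,12],[-1,0,0,0,18],[-1,0,0,0,23],[-1,0,0,0,26],[-1,0,0,0,28],[-1,0,0,0,29],[-1,0,0,0,29]]}}

```text
time_s: 16.68
tool_pos: [0.5331, 0.0654, 0.1496]
tool_rot: [79.0, 89.8, -27.8]
force: [1.2, -3.5, 7.0]
grip_width: 0.0541
```

```bash
python3 - <<'E'
from h import *
delta([.532,.0665,.150],-17.7-88); print(monitor.get_obs()['wrist_torque'])
E
```

```text
tcp [0.5331 0.0654 0.1496] jaw heading -106.8 delta [-0.0004 -0.0014 -0.0007] turn -1.1286016383770487 q7 -121.89884287603626 F [ 1.2 -3.5  7. ] w 0.054137837729610006 t 16.675
[-0.49488491 -0.04842012  0.35513268]
```

Emit:
{"method": "step_arm", "body": {"deltas": [[-1,0,0,0,1],[-1,0,0,0,2],[-1,0,0,0,3],[-1,0,0,0,3]]}}

```text
time_s: 17.18
tool_pos: [0.5341, 0.0667, 0.15]
tool_rot: [106.3, 89.6, -3.4]
force: [3.2, -0.1, 4.9]
grip_width: 0.0541
```

```bash
python3 - <<'E'
from h import *
delta([.532,.0665,.150],-17.7-88); print(monitor.get_obs()['wrist_torque'])
E
```

```text
tcp [0.5341 0.0667 0.15  ] jaw heading -109.7 delta [ 0.     -0.002   0.0009] turn -4.043562919918742 q7 -124.81866254461625 F [ 3.2 -0.1  4.9] w 0.05409118494187066 t 17.175
[-0.02862048 -0.71964003  0.51413521]
```

Emit:
{"method": "step_arm", "body": {"deltas": [[-1,0.0005,0,0,1],[-1,0.001,0,-0.001,1],[-1,0.001,0,-0.001,1],[-1,0.001,0,-0.001,1]]}}

```text
time_s: 17.68
tool_pos: [0.5343, 0.0667, 0.15]
tool_rot: [92.7, 89.6, -18.1]
force: [-0.7, -2.3, 12.7]
grip_width: 0.0543
```

```bash
python3 - <<'E'
from h import *
delta([.532,.0665,.150],-17.7-88); print(monitor.get_obs()['wrist_torque'])
img,w=cloud('wrist'); a=cv2.resize(img[100:300,150:370],(440,400),interpolation=cv2.INTER_CUBIC)
b,_=cloud('side'); save(np.hstack([a,cv2.resize(b[160:260,190:280],(360,400),interpolation=cv2.INTER_CUBIC)]),'f5.png')
E
```

```text
tcp [0.5343 0.0667 0.15  ] jaw heading -110.8 delta [ 0.     -0.0021  0.001 ] turn -5.088779850646972 q7 -125.9513939559585 F [-0.7 -2.3 12.7] w 0.05432246726226161 t 17.675
[-0.41614714 -0.02221554  0.50507727]
```

View pics/f5.png

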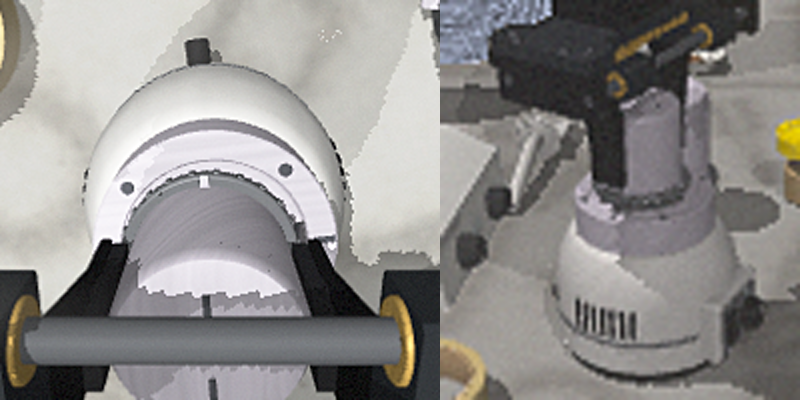

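```bash
python3 - <<'E'
from h import *
img,w=cloud('wrist')
for (c,r) in [(252,190),(252,191),(252,192)]:
    d=w[r,c]-np.array([.532,.0665,0]); print(img[r,c],d,np.degrees(np.arctan2(d[1],d[0])))
delta([.532,.0665,.150],-105.7); print(monitor.get_obs()['wrist_torque'])
E
```

```text
[237 234 240] [ 0.03053864 -0.00778078  0.12578098] -14.293975138985031
[236 234 240] [ 0.02951448 -0.0073743   0.12445516] -14.02834877421304
[239 236 242] [ 0.02911378 -0.00722918  0.12531538] -13.944962571106599
tcp [0.5343 0.0667 0.15  ] jaw heading -110.8 delta [-0.     -0.0021  0.001 ] turn -5.087892963121419 q7 -125.95085037697095 F [-0.2 -2.1 13. ] w 0.0539193071754595 t 17.825
[-0.40557198 -0.03531823  0.4882436 ]
```

```bash
python3 -c "
from cell import env; print(env.sign_off())"
```

```text
the job is handed in; nothing more can be done
None
```

The job is handed in at about 17.9 s of the 58 s, with the arm still gripping the steel cup in the mill, pressed in and turned to the stop. No verdict was reported.

- **Pot:** I lifted it out of the mouth and stood it upright on the bare bench at about (0.455, -0.15). The top camera showed it standing there. The network missed it in that position, so that check was by eye only.
- **Cup in the mouth:** I chose the smaller grey cup and set its lugs in the slots. The flange bar and the mill's pip lined up to within 1–2° before I lowered it. I then pressed it until it stopped going down.
- **Pressed in:** The grip point is 38 mm above the collar, inside the 37.5–40 mm range for "home". The wrist reads about 13 N upward.
- **Turned:** The wrist torque is about 0.49 N m, above the return spring's maximum of 0.36, so the cup is against the stop. The flange bar shows about 90° of turn against the 88° expected, which is within measurement error. The tool itself turned 93°, so the cup may have slipped slightly in the fingers, or the fingers flexed, once it reached the stop.
- **Other items:** I never touched the scoop, weighing boat, tape roll or other pot. I did not measure their positions again at the end.

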